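Lock the sprung hatch of an underwater vehicle with its two quarter-turn fasteners

ROBOT

A 7-joint arm with a two-finger parallel gripper is mounted at the origin on the work surface. World frame = base frame: x ahead of the robot, y to its left, z up, the work surface at z = 0. Lengths are in m, angles in rad, forces in N, time in s.
With the tool pointing down it reaches from about 0.425 to 0.825 m from the base axis. Payload 3.6 kg.
Tool frame: the origin (TCP) lies between the finger pads; the fingertips stand 8 mm ahead of it and the grasp point (between the pads) lies 11 mm behind it; z points along the fingers, y is the direction in which the jaws open and shut (so a half turn about z gives the same grasp; the last joint's range is limited). The gripper opens to 85 mm and grips with 20 to 120 N. Pads are 22 mm wide; open, the fingers measure 114 mm over their backs; the gripper's body (76 mm by 85 mm) begins 54 mm behind the grasp point. The pads swing forward as they close: fully open they stand 13 mm farther back than shut.
Start: joints at [1.27, 0.615, -0.013, 1.423, 0.008, 1.103, -0.04], TCP at [0.176, -0.626, 0.239] pointing down, gripper open.
Joint ranges: [-3.12, 3.12], [-0.3, 2.06], [-1.34, 1.32], [0.26, 2.42], [-1.36, 4.5], [0.01, 1.98], [-2.84, 2.84]. Speed limits (rad/s): [2.79, 2.79, 3.14, 3.14, 3.14, 3.14, 3.14].

INTERFACE

Orientations are given as a 3x3 rotation matrix whose columns are the frame's x, y, z axes.
In Python, from plant import arm, camera gives the robot as it stands.
- The arm moves only by the tool jog_arm, never from a script. Its argument "commands" is one flat list of numbers, 4 for each row, row after row: the shift along the world's x, y, z in mm, then the turn about the world's z in rad. In form: [dx, dy, dz, spin, dx, dy, dz, spin, ...]. A call has 1 to 8 rows; each row is the pose to reach, as a shift and turn from the pose measured when the call began; what a row does not reach only later rows make up. A row lasts 1/8 s, in which the tool goes at most 62.5 mm and 10.7 degrees, less where a joint would pass 70% of its speed; a pose out of reach is approached as far as the arm can. A call with a gripper value outside its range is refused whole. "jaw" is the closure in counts, from 0 (fully open) to 255 (shut), set as the call begins (left out, the last holds). The fingers move at their own pace and stop on an object; the grip force is fixed at half the most. Time passes only in rows, so rows that repeat a pose let the fingers close. It gives the time, the measured TCP pose, the force and the opening at its end, in the units of the state.
- arm.state(): the state, without advancing time (a new reading comes with each control period).
- camera(name): name is "side" or "top" or "wrist"; returns a dict with "image" (400x640x3 uint8, red, green, blue), "camera_matrix" (3x3 intrinsics, pixels), "distortion" ([k1, k2, p1, p2, k3] as OpenCV has them; the pictures are not rectified), "world_from_camera" (4x4, takes a point from camera to world coordinates); the wrist camera has in their place "hand_eye" (4x4, takes a point from camera to tool coordinates, whose origin is the TCP and whose axes are the flange's). Camera axes: x right, y up, looking along -z (the intrinsics and any distortion apply to the point x, -y, -z); pixel columns grow to the right and rows downward; lengths in m; the calibration is good to about 2 mm. A picture is of the moment at which its call begins: read the wrist's pose just before it. There is no depth.
- arm.close_job(): hands the job in, once; it reports no verdict.
The state is a dict: "time_s": time; "joint_pos": joint angles; "dq": joint speeds; "tau": joint torques, N m; "tool_pos": TCP position; "orientation": TCP orientation; "wrist_force": force on the tool from outside, world axes, zero at the start; "torque": the same for the moment, N m; "grip_width": finger opening in m.
Only numpy, scipy, OpenCV 4.12 (cv2) and the standard library are available. Lean on these libraries where they do the work, as an engineer would, in place of code of your own. Each camera call takes 0.05 s, during which the arm holds its last target. There are 200 camera calls.

TASK

The deck hatch of the underwater vehicle stands ajar on its springy seal. With the fingertips set in the slot of each of its two round fasteners, press the hatch down shut and turn the fastener a quarter turn clockwise to its stop, so that both fasteners are fully locked and the hatch stays shut when you let go. Do not lift or open the hatch any further, do not pick anything up, and leave the other things on the vehicle and the bench where they are.

Things in the scene. Friction and masses are not known exactly. Their poses are not given: they have to be found in the camera images.
- rov: small underwater vehicle standing fast on skids: yellow box hull 290 x 340 mm, thrusters to 245 mm either side, flat deck 150 mm above the bench. Origin on the bench under its middle; +x away from the robot, +y to its left, z up. The two round fasteners turn about upright axes at x = -50 mm, y = +85 mm (left) and -85 mm (right). Nothing else stands on the deck in front of or beside the hatch
- hatch (a joint): opening angle of the hatch, rad: 0 shut, growing as its near edge rises; hinge at its far edge. A springy seal holds it ajar at about 0.10 (fasteners some 15 mm above their shut height); pressing on a fastener with 5 to 9 N shuts it on a firm stop. Let go unlocked, it springs ajar again; locked by one fastener it stays within about 0.03 of shut
- hatch_edge (a point): middle of the near edge of the hatch's top face. The hatch is a plate 200 mm (vehicle x) by 285 mm (y), its middle above the vehicle's origin, hinged along y at x = +100 mm, 144 mm above the bench; shut, its top is flush with the deck (150 mm)
- fastener_left (a joint): turn of the left fastener, rad, clockwise seen from above: 0 unlocked (starts at 0 to 0.4), slot side to side along the vehicle's y; 1.571 fully locked, slot along the vehicle's x, firm stop. Friction 0.1 N m, it stays where left. Its tongue under the hatch passes below the frame from about 0.7 on; if the hatch is not pressed shut, the tongue strikes the frame there and it jams
- fastener_right (a joint): turn of the right fastener: the same values, and it turns the same way (clockwise)
- slot_left (a point): centre of the slot floor of the left fastener, on its axis: a disc 96 mm across with a straight open-ended slot over its diameter, 38 mm wide, 18 mm deep between two half-round cheeks. Shut fingertips fit in it; set about 28 mm off centre and moved round the axis they push a cheek. x lies along the slot (to the vehicle's -y at 0, -x when locked), z up. Hatch shut: floor 156 mm above the bench
- slot_right (a point): centre of the slot floor of the right fastener, on its axis; same shape, axes and heights as the left (cheek tops 174 mm above the bench when shut)
- grease_jar: small lidded jar (42 mm across, 45 mm high) standing on the rear deck of the vehicle, behind the hatch; leave alone; origin under its middle
- port_plug: brass port plug (flange 38 mm across, stem up, 30 mm high) standing on the rear deck, behind the hatch; origin under its middle; leave alone
- screwdriver: screwdriver lying on the bench between the robot and the vehicle; leave alone
- wrench: wrench lying on the bench to the right of the vehicle; leave alone
- film_roll: roll of packing film standing upright (84 mm across, 160 mm high) to the left of the vehicle; origin under its middle; leave alone
- mug: mug (78 mm across, 90 mm high) to the left of the vehicle; origin under its middle; leave alone
- propeller: spare three-bladed propeller (about 90 mm across, 24 mm high) lying on the bench between the robot and the vehicle; leave alone
- drill: cordless drill lying on its side (up to 60 mm high) to the right of the vehicle; leave alone

How it is judged:
At the end, for the whole second after the job is handed in: Both fasteners are turned clockwise to within 0.17 rad (10 degrees) of fully locked, the hatch stays shut by itself (angle under 0.04 rad) and still, and all other things are at rest within 40 mm of where they stood (value of joint each of fastener_left, fastener_right above 1.4 rad and value of joint hatch below 0.04 rad and velocity of joint hatch below 0.05 rad/s and distance of each of screwdriver, wrench, film_roll, mug, propeller, drill, grease_jar, port_plug from where it was at the start of the episode below 0.04 m and linear speed of each of grease_jar, port_plug, screwdriver, wrench, film_roll, mug, propeller, drill below 0.03 m/s); the robot touches nothing.
It fails at once if the hatch is lifted further open (angle above 0.2 rad) (value of joint hatch above 0.2 rad).
It fails at once if another thing is lifted, carried or pushed more than 40 mm (distance of any of grease_jar, port_plug, screwdriver, wrench, film_roll, mug, propeller, drill from where it was at the start of the episode above 0.04 m).
It also fails if it takes over 51 s, if anything falls off the work surface, if the arm or the gripper's body presses on something with over 40 N, if the wrist force passes 120 N, or if a joint passes its speed limit or range.

## Working session

There is one attempt and no reset: what is moved stays moved. The work goes in short steps, Python scripts to look and compute and a tool call to move; the robot and the scene stay as the last step left them, time stands still between calls to the robot, and variables do not carry over. Pictures are saved under pics/ and viewed, about 8 in all and at most 12, crops included, and the job is handed in when it is done.

Besides the shell and the picture viewer there is one more tool, called after "Call:" by a JSON object that holds its "op" and its "data", one argument or row to a line. jog_arm: Moves the arm, as the interface text tells. Its arguments: {"type":"object","properties":{"commands":{"type":"array","items":{"type":"number"}},"jaw":{"type":"number"}},"required":["commands"]}

```bash
mkdir -p pics
cat > h.py <<'E'
import numpy as np, cv2
from plant import arm, camera
def snap(n):
    s=arm.state(); c=camera(n)
    if 'hand_eye' in c:
        T=np.eye(4);T[:3,:3]=np.array(s['orientation']);T[:3,3]=s['tool_pos']
        c['W']=T@np.array(c['hand_eye'])
    else: c['W']=np.array(c['world_from_camera'])
    return c
def save(c,f): cv2.imwrite('pics/'+f,np.ascontiguousarray(c['image'][:,:,::-1]))
def ray(c,uv):
    p=cv2.undistortPoints(np.array(uv,float).reshape(-1,1,2),np.array(c['camera_matrix']),np.array(c['distortion']))[:,0]
    d=np.c_[p[:,0],-p[:,1],-np.ones(len(p))]@c['W'][:3,:3].T
    return c['W'][:3,3],d
def toz(c,uv,z):
    o,d=ray(c,uv); return o+d*((z-o[2])/d[:,2])[:,None]
def proj(c,P):
    P=np.atleast_2d(P);q=(P-c['W'][:3,3])@c['W'][:3,:3]; q=q*[1,-1,-1]
    return cv2.projectPoints(q,np.zeros(3),np.zeros(3),np.array(c['camera_matrix']),np.array(c['distortion']))[0][:,0]
E
python3 - <<'E'
from h import *
import pickle
s=arm.state();print({k:np.round(v,3).tolist() for k,v in s.items()})
cs={}
for n in('top','side'):
    c=snap(n);save(c,n+'0.png');cs[n]=c;print(n,np.round(c['W'],3).tolist(),np.array(c['camera_matrix']).round(1).tolist())
pickle.dump(cs,open('c0.pkl','wb'))
E
```

```text
{'time_s': 0.0, 'joint_pos': [1.27, 0.616, -0.013, 1.425, 0.008, 1.103, -0.04], 'dq': [-0.001, 0.001, -0.001, -0.001, 0.001, 0.001, 0.001], 'tau': [0.0, -46.922, 0.259, -17.104, 0.01, 0.01, 0.0], 'tool_pos': [0.176, -0.625, 0.238], 'orientation': [[0.963, 0.27, -0.001], [0.27, -0.963, 0.003], [-0.0, -0.003, -1.0]], 'wrist_force': [0.576, -0.486, 0.098], 'torque': [0.021, -0.045, -0.002], 'grip_width': 0.086}
top [[-0.006, 0.982, -0.188, 0.301], [-1.0, -0.008, -0.012, -0.046], [-0.013, 0.188, 0.982, 1.612], [0.0, 0.0, 0.0, 1.0]] [[473.2, 0.0, 318.4], [0.0, 473.2, 202.5], [0.0, 0.0, 1.0]]
side [[0.726, 0.365, -0.583, -0.28], [-0.687, 0.414, -0.597, -0.938], [0.023, 0.834, 0.551, 0.927], [0.0, 0.0, 0.0, 1.0]] [[434.0, 0.0, 318.4], [0.0, 434.0, 193.5], [0.0, 0.0, 1.0]]
```

View pics/top0.png

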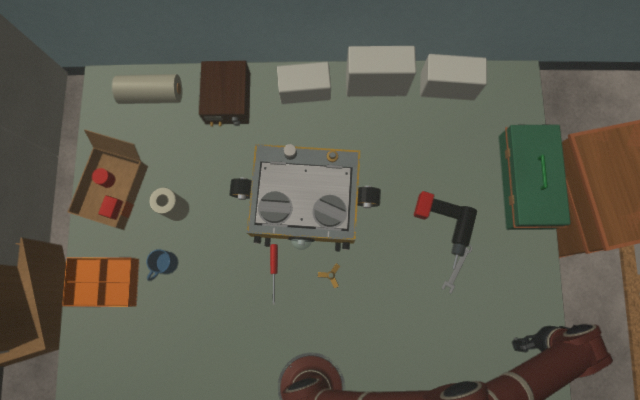

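View pics/side0.png

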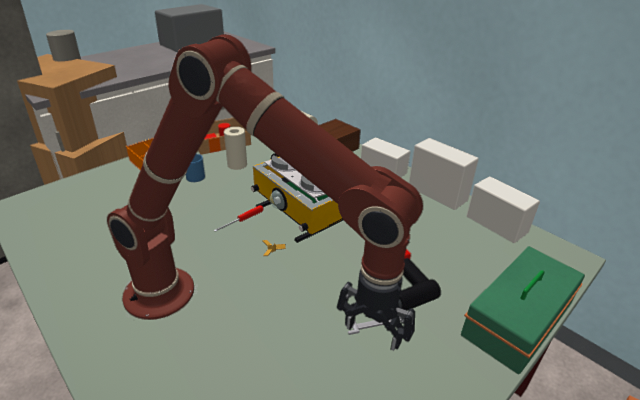

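The top view shows the vehicle at about (304,194), with the fasteners at about (275,207) and (330,210). I'll measure the fastener discs and the deck outline next.

Run:
```python
from h import *
import pickle
c=pickle.load(open('c0.pkl','rb'))['top'];im=c['image']
hsv=cv2.cvtColor(im,cv2.COLOR_RGB2HSV)
m=cv2.inRange(hsv,(15,110,60),(35,255,255));m[:140]=0;m[255:]=0;m[:,:240]=0;m[:,370:]=0
y,x=np.nonzero(m);r=cv2.minAreaRect(np.c_[x,y].astype(np.float32));b=cv2.boxPoints(r);print(r,b.tolist())
P=toz(c,b,.15);print(P.round(4))
print('centre',P.mean(0))
g=im[185:230,250:355]
print(toz(c,[[275,207],[330,210]],.185).round(4))
cv2.imwrite('pics/topcrop.png',cv2.resize(im[135:255,235:375,::-1],None,fx=5,fy=5,interpolation=cv2.INTER_CUBIC))
```

```text
((303.38623046875, 192.9344940185547), (108.57701873779297, 92.36974334716797), 3.3664603233337402) [[246.47933959960938, 235.85174560546875], [251.90347290039062, 143.64138793945312], [360.2931213378906, 150.01724243164062], [354.8689880371094, 242.22760009765625]]
[[ 0.4779  0.1958  0.15  ]
 [ 0.7776  0.1853  0.15  ]
 [ 0.7526 -0.1644  0.15  ]
 [ 0.4558 -0.141   0.15  ]]
centre [0.61596724 0.01891049 0.15      ]
[[ 0.5622  0.1041  0.185 ]
 [ 0.5515 -0.0646  0.185 ]]
```

View pics/topcrop.png

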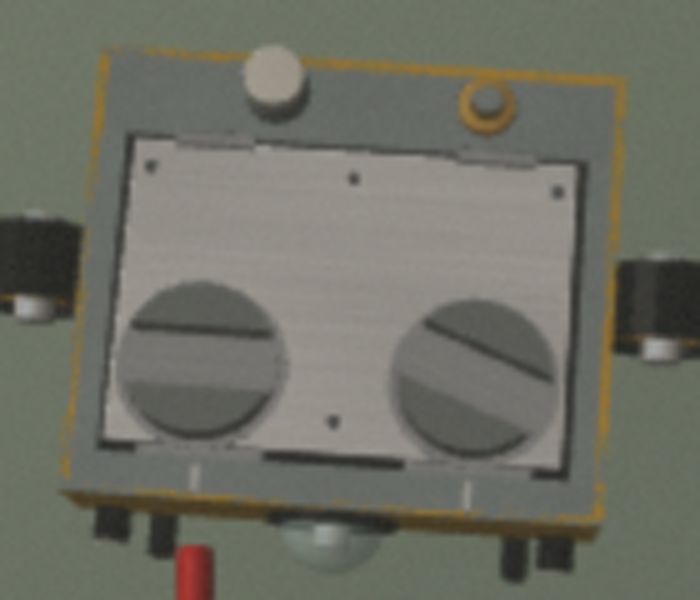

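The crop shows the left disc at about (275.4,207), slot near 0, and the right disc at about (329.8,210.6), slot about 0.35 rad clockwise. The vehicle's yaw is about -0.063. My plan is to use the part-open fingers like a two-pronged screwdriver along each slot, right fastener first, so I'm moving above it for a close look.

Call:
{"op": "jog_arm", "data": {
  "commands": [10,20,50,0.15,40,60,100,0.3,80,120,120,0.45,120,180,120,0.6,160,240,120,0.75,200,300,120,0.9,240,360,120,1.05,280,420,120,1.2],
  "jaw": 110
}}

```text
time_s: 1.1
tool_pos: [0.4191, -0.2589, 0.358]
orientation: [[0.092, 0.996, -0.003], [0.996, -0.092, 0.0], [-0.0, -0.003, -1.0]]
wrist_force: [2.1, -0.1, -0.7]
grip_width: 0.0485
```

Call:
{"op": "jog_arm", "data": {
  "commands": [40,55,0,0.18,80,110,0,0.36,115,165,0,0.54,131,195,0,0.72,131,195,-10,0.9,131,195,-20,1.08,131,195,-20,1.25,131,195,-20,1.25]
}}

```text
time_s: 2.1
tool_pos: [0.5498, -0.0642, 0.3373]
orientation: [[-0.915, 0.403, -0.002], [0.403, 0.915, -0.002], [0.001, -0.003, -1.0]]
wrist_force: [-0.8, 0.3, -0.3]
grip_width: 0.0489
```

Run:
```python
from h import *
import pickle
s=arm.state();print(s['time_s'],s['tool_pos'],s['joint_pos'])
c=snap('wrist');save(c,'w1.png');pickle.dump(c,open('w1.pkl','wb'));print(np.round(c['hand_eye'],3).tolist())
print(proj(c,[[.5505,-.064,.189],[.562,.104,.189]]))
```

```text
2.1 [ 0.54978169 -0.06419139  0.33732113] [ 0.55997137  0.46833706 -0.76523822  1.53258026  0.33449457  1.27801458
  0.90607938]
[[-0.0, 0.965, 0.261, 0.065], [1.0, 0.0, 0.001, -0.0], [0.001, 0.261, -0.965, -0.134], [0.0, 0.0, 0.0, 1.0]]
[[324.04913893 184.97146909]
 [518.44987567 116.92111054]]
```

View pics/w1.png

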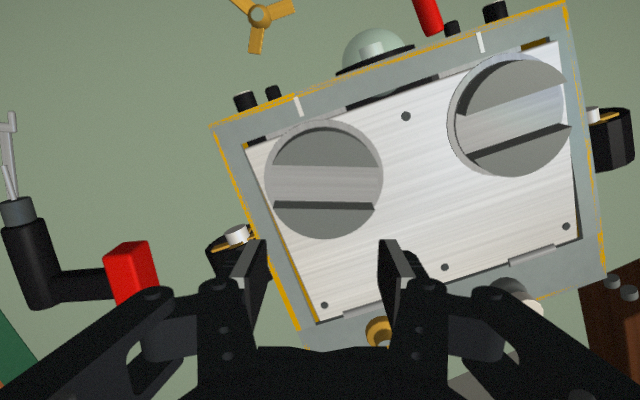

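The wrist view shows the right disc at about (324,180) with its slot horizontal, aligned with the jaws (edges at rows 166 and 208), and the left disc at about (509,115). I'll turn these pixels into world points.

Run:
```python
from h import *
import pickle
c=pickle.load(open('w1.pkl','rb'))
print('slot mid r',toz(c,[[323,187.5]],.189).round(4))
print('discs at .171',toz(c,[[324,180],[509.5,115]],.171).round(4))
e=toz(c,[[272,166],[379,167],[274,208.5],[374,209.5],[458,114],[567,81]],.189)
for i in(0,2,4):
    d=e[i]-e[i+1]; print('slot yaw',np.arctan2(*(d[[1,0]]*np.sign(d[1]))))
g=cv2.cvtColor(c['image'],cv2.COLOR_RGB2GRAY)
for x in(290,324,360): print(x,g[118:245:1,x].tolist())
```

```text
slot mid r [[ 0.5521 -0.0657  0.189 ]]
discs at .171 [[ 0.5502 -0.0639  0.171 ]
 [ 0.5619  0.106   0.171 ]]
slot yaw 1.1464141751409451
slot yaw 1.1457475499824483
slot yaw 1.4625374053631142
290 [142, 143, 141, 143, 143, 143, 141, 147, 155, 157, 157, 145, 144, 154, 152, 152, 154, 155, 156, 149, 112, 65, 55, 61, 99, 117, 119, 115, 118, 116, 118, 118, 116, 116, 116, 118, 117, 120, 116, 115, 116, 118, 118, 119, 119, 119, 118, 139, 155, 154, 150, 150, 151, 156, 156, 155, 156, 158, 157, 159, 157, 157, 156, 156, 154, 157, 153, 151, 158, 154, 157, 160, 157, 156, 156, 158, 157, 157, 154, 154, 153, 152, 129, 81, 63, 61, 62, 63, 60, 60, 82, 110, 116, 117, 118, 116, 120, 116, 118, 115, 115, 117, 118, 116, 115, 115, 116, 115, 115, 116, 123, 176, 190, 195, 192, 193, 200, 200, 194, 195, 196, 198, 198, 195, 192, 191, 192]
324 [149, 145, 157, 157, 157, 155, 156, 153, 124, 72, 59, 56, 65, 103, 120, 120, 117, 117, 119, 117, 116, 119, 119, 119, 119, 118, 121, 117, 118, 120, 118, 118, 120, 120, 118, 116, 119, 116, 118, 120, 119, 118, 116, 117, 121, 117, 118, 121, 145, 153, 152, 152, 151, 156, 155, 156,
[... 280 characters left out ...]
16, 117, 114, 117, 117, 117, 118, 114, 167, 193, 197, 202, 203, 205]
360 [212, 208, 208, 211, 214, 212, 215, 213, 206, 208, 209, 213, 199, 170, 159, 160, 158, 157, 157, 158, 154, 146, 121, 93, 101, 114, 122, 116, 120, 121, 121, 115, 117, 120, 119, 120, 118, 123, 116, 120, 123, 121, 123, 116, 118, 118, 116, 117, 121, 145, 151, 153, 152, 154, 152, 156, 152, 152, 156, 159, 162, 159, 158, 158, 156, 155, 152, 153, 153, 154, 158, 161, 157, 155, 153, 159, 157, 158, 155, 154, 152, 152, 155, 158, 100, 62, 58, 63, 63, 65, 59, 70, 108, 116, 119, 117, 120, 119, 118, 114, 117, 116, 116, 118, 121, 115, 117, 117, 135, 181, 199, 200, 201, 207, 205, 204, 207, 208, 208, 204, 207, 208, 207, 211, 210, 216, 210]
```

Call:
{"op": "jog_arm", "data": {
  "commands": [0,0,-50,0,0,0,-100,0,0,0,-135,0,0,0,-145,0,0,0,-150,0,0,0,-155,0,0,0,-155,0]
}}

```text
time_s: 3.02
tool_pos: [0.5503, -0.0641, 0.1833]
orientation: [[-0.914, 0.405, -0.0], [0.405, 0.914, -0.003], [-0.001, -0.002, -1.0]]
wrist_force: [-0.3, -1.1, -0.2]
grip_width: 0.0488
```

Call:
{"op": "jog_arm", "data": {
  "commands": [0,0,-5,0,0,0,-10,0,0,0,-14,0,0,0,-17,0,0,0,-19,0,0,0,-19,0]
}}

```text
time_s: 3.78
tool_pos: [0.5498, -0.064, 0.1642]
orientation: [[-0.915, 0.405, -0.002], [0.405, 0.914, -0.003], [0.0, -0.003, -1.0]]
wrist_force: [-3.4, 0.4, 3.7]
grip_width: 0.049
```

Call:
{"op": "jog_arm", "data": {
  "commands": [0,0,-2,0,0,0,-3,0,0,0,-4,0,0,0,-4,0]
}}

```text
time_s: 4.28
tool_pos: [0.5498, -0.064, 0.1608]
orientation: [[-0.915, 0.404, -0.001], [0.404, 0.915, -0.003], [-0.0, -0.003, -1.0]]
wrist_force: [-3.9, 0.6, 7.5]
grip_width: 0.0484
```

Call:
{"op": "jog_arm", "data": {
  "commands": [0,0,-1,0,0,0,-2,0,0,0,-3,0,0,0,-3,0]
}}

```text
time_s: 4.78
tool_pos: [0.5499, -0.064, 0.1606]
orientation: [[-0.915, 0.404, -0.0], [0.404, 0.915, -0.005], [-0.002, -0.005, -1.0]]
wrist_force: [-8.3, -1.2, 19.8]
grip_width: 0.0485
```

Call:
{"op": "jog_arm", "data": {
  "commands": [-1,0,-1.5,-0.1,-2,0,-1.5,-0.2,-2,0,-1.5,-0.3,-2,0,-1.5,-0.4,-2,0,-1.5,-0.5,-2,0,-1.5,-0.6,-2,0,-1.5,-0.6]
}}

```text
time_s: 5.65
tool_pos: [0.5493, -0.064, 0.1607]
orientation: [[-0.527, 0.85, 0.001], [0.85, 0.527, -0.005], [-0.005, -0.002, -1.0]]
wrist_force: [-3.2, -0.9, 10.1]
grip_width: 0.0487
```

Call:
{"op": "jog_arm", "data": {
  "commands": [0,0,-2,-0.1,0,0,-2,-0.2,0,0,-2,-0.3,0,0,-2,-0.4,0,0,-2,-0.5,0,0,-2,-0.6,0,0,-2,-0.7,0,0,-2,-0.7]
}}

```text
time_s: 6.65
tool_pos: [0.5501, -0.064, 0.1607]
orientation: [[0.145, 0.989, 0.0], [0.989, -0.145, -0.006], [-0.006, 0.001, -1.0]]
wrist_force: [-4.1, -0.1, 13.6]
grip_width: 0.0484
```

```bash
python3 -c "
from h import *
print(arm.state()['torque'],arm.state()['joint_pos'])"
```

```text
[ 0.11707977  1.10585646 -0.05449221] [ 0.26755951  0.57292248 -0.29865332  1.79614461  0.23071693  0.80624625
 -0.29236533]
```

Call:
{"op": "jog_arm", "data": {
  "commands": [0,0,-1.5,-0.06,0,0,-1.5,-0.12,0,0,-1.5,-0.18,0,0,-1.5,-0.18]
}}

```text
time_s: 7.15
tool_pos: [0.5517, -0.0647, 0.1608]
orientation: [[0.319, 0.948, 0.003], [0.948, -0.319, -0.007], [-0.006, 0.005, -1.0]]
wrist_force: [-2.6, -0.8, 9.2]
grip_width: 0.0487
```

```bash
python3 -c "
from h import *
print(arm.state()['torque'],arm.state()['joint_pos'])"
```

```text
[-0.02851985  0.70605865  0.14494052] [ 0.23382693  0.5686431  -0.24612639  1.79520543  0.19480565  0.79763927
 -0.43589983]
```

Call:
{"op": "jog_arm", "data": {
  "commands": [-1,0,-1.5,-0.05,-1,0,-1.5,-0.1,-1,0,-1.5,-0.12,-1,0,-1.5,-0.12]
}}

```text
time_s: 7.65
tool_pos: [0.5524, -0.0639, 0.1608]
orientation: [[0.41, 0.912, 0.006], [0.912, -0.41, -0.013], [-0.009, 0.011, -1.0]]
wrist_force: [-1.0, -1.9, 9.6]
grip_width: 0.0485
```

```bash
python3 -c "
from h import *
s=arm.state();print(s['torque'],s['joint_pos'])
c=snap('wrist');save(c,'w2.png')"
```

```text
[0.06704131 0.94732488 3.50004411] [ 0.20963565  0.56531088 -0.21498515  1.79735062  0.17919451  0.79059961
 -0.52068155]
```

View pics/w2.png

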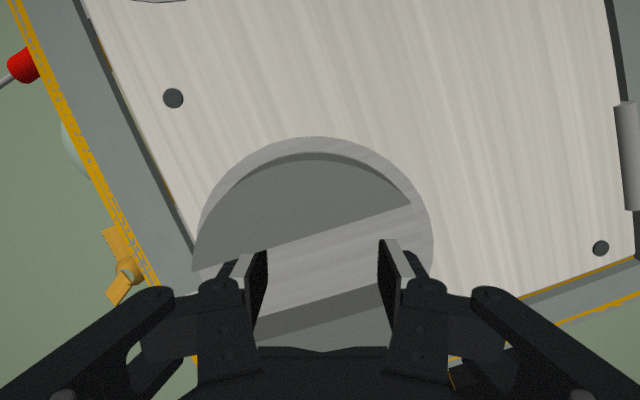

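The view shows the right slot along the vehicle's x with the jaws wedged against it. The torque rose to 3.5 N m, which means it is at the firm stop. I'll ease back, lift out and go to the left fastener.

Call:
{"op": "jog_arm", "data": {
  "commands": [-2,0,0,0.15,-2,0,0,0.28,-2,0,20,0.28,-2,0,60,0.28,-2,0,60,0.28]
}}

```text
time_s: 8.32
tool_pos: [0.5538, -0.064, 0.2238]
orientation: [[0.141, 0.99, 0.02], [0.99, -0.141, -0.011], [-0.008, 0.021, -1.0]]
wrist_force: [-0.6, 0.1, 0.1]
grip_width: 0.0481
```

Run:
```python
from h import *
s=arm.state();print(s['wrist_force'],s['torque'],s['joint_pos'])
```

```text
[-0.62151822  0.13426294  0.06521999] [-0.03463174  0.03896868 -0.01497268] [ 0.28284905  0.49427324 -0.32090328  1.72844936  0.20172667  0.93038971
 -0.26210442]
```

Call:
{"op": "jog_arm", "data": {
  "commands": [0,30,50,0.18,2,80,100,0.36,4,130,110,0.54,6,169,110,0.72,6,169,110,0.9,6,169,110,1.08,6,169,110,1.26,6,169,110,1.44]
}}

```text
time_s: 9.32
tool_pos: [0.5604, 0.1048, 0.3325]
orientation: [[-0.965, 0.263, 0.014], [0.264, 0.964, 0.018], [-0.008, 0.021, -1.0]]
wrist_force: [0.0, 0.5, 0.4]
grip_width: 0.0486
```

Call:
{"op": "jog_arm", "data": {
  "commands": [0,0,0,0.16,0,0,0,0.16,0,0,0,0.16]
}}

```text
time_s: 9.7
tool_pos: [0.5606, 0.1047, 0.332]
orientation: [[-0.994, 0.109, 0.011], [0.109, 0.994, 0.02], [-0.008, 0.021, -1.0]]
wrist_force: [-0.1, -0.2, -0.9]
grip_width: 0.0484
```

Run:
```python
from h import *
import pickle
s=arm.state();print(s['time_s'],s['tool_pos'],s['joint_pos'])
c=snap('wrist');save(c,'w3.png');pickle.dump(c,open('w3.pkl','wb'))
print(proj(c,[[.5485,-.064,.156],[.560,.1055,.156],[.560,.1055,.174]]))
```

```text
9.7 [0.56055863 0.1046829  0.33200572] [ 0.2675259   0.49786951 -0.7808712   1.50960169  0.34611242  1.26228569
  0.91029927]
[[136.64257814 183.95817546]
 [319.78307848 175.21803362]
 [320.07879809 179.59304794]]
```

View pics/w3.png

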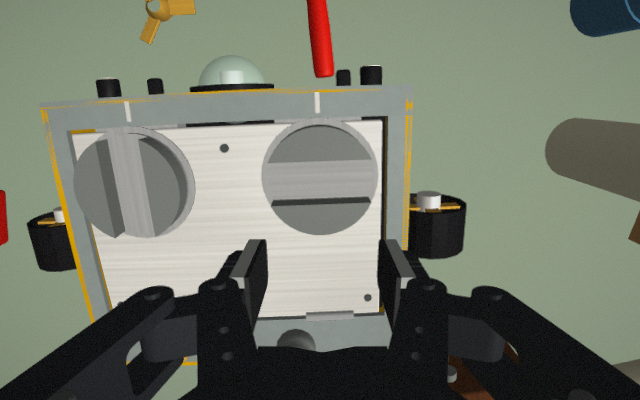

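The right slot now lies along the vehicle's x and the hatch is nearly flush. The left disc at about (320,176) matches the prediction of (320,175), and its slot lines up with the jaws. Going down into the left slot.

Call:
{"op": "jog_arm", "data": {
  "commands": [0,0,-50,0,0,0,-100,0,0,0,-135,0,0,0,-150,0,0,0,-160,0,0,0,-167,0,0,0,-169,0,0,0,-169,0]
}}

```text
time_s: 10.75
tool_pos: [0.5609, 0.105, 0.164]
orientation: [[-0.994, 0.108, 0.012], [0.108, 0.994, 0.02], [-0.01, 0.021, -1.0]]
wrist_force: [-0.1, 0.7, 1.2]
grip_width: 0.0486
```

Call:
{"op": "jog_arm", "data": {
  "commands": [-0.5,0,-2,0,-1,0,-3.5,0,-1,0,-5,0,-1,0,-6,0,-1,0,-6,0]
}}

```text
time_s: 11.38
tool_pos: [0.5608, 0.105, 0.161]
orientation: [[-0.994, 0.109, 0.016], [0.109, 0.994, 0.019], [-0.013, 0.02, -1.0]]
wrist_force: [-3.2, -2.3, 16.5]
grip_width: 0.0485
```

Call:
{"op": "jog_arm", "data": {
  "commands": [-1,0,-2,-0.1,-1,0,-2,-0.2,-1,0,-2,-0.3,-1,0,-2,-0.4,-1,0,-2,-0.5,-1,0,-2,-0.6,-1,0,-2,-0.7,-1,0,-2,-0.8]
}}

```text
time_s: 12.38
tool_pos: [0.5624, 0.1038, 0.1613]
orientation: [[-0.611, 0.791, 0.031], [0.791, 0.612, 0.0], [-0.019, 0.025, -1.0]]
wrist_force: [1.0, -3.1, 10.8]
grip_width: 0.0485
```

Call:
{"op": "jog_arm", "data": {
  "commands": [0,0,-2,-0.1,0,0,-2,-0.2,0,0,-2,-0.3,0,0,-2,-0.4,0,0,-2,-0.5,0,0,-2,-0.6,0,0,-2,-0.7,0,0,-2,-0.75]
}}

```text
time_s: 13.38
tool_pos: [0.5609, 0.1035, 0.1611]
orientation: [[0.093, 0.995, 0.02], [0.995, -0.093, -0.022], [-0.02, 0.022, -1.0]]
wrist_force: [-5.6, -1.2, 15.4]
grip_width: 0.0485
```

Call:
{"op": "jog_arm", "data": {
  "commands": [0,0,-1.5,-0.08,0,0,-1.5,-0.16,0,0,-1.5,-0.24,0,0,-1.5,-0.3,0,0,-1.5,-0.35,0,0,-1.5,-0.35]
}}

```text
time_s: 14.12
tool_pos: [0.5621, 0.1059, 0.1613]
orientation: [[0.409, 0.912, 0.017], [0.912, -0.409, -0.029], [-0.02, 0.027, -0.999]]
wrist_force: [-0.3, -1.6, 9.3]
grip_width: 0.0488
```

```bash
python3 -c "
from h import *
s=arm.state();print(s['torque'],s['joint_pos'])"
```

```text
[0.16352919 0.50939468 3.39342046] [-0.1631324   0.57915499 -0.12158826  1.75697749  0.13772444  0.80514075
 -0.78176109]
```

The torque is 3.4 N m, the same as on the right, so the left fastener is at its stop too. Backing off and lifting.

Call:
{"op": "jog_arm", "data": {
  "commands": [0,-1,0,0.15,0,-1,0,0.28,0,-1,20,0.28,0,-1,60,0.28,0,-1,120,0.28,0,-40,170,0.28,0,-85,170,0.28,0,-85,170,0.28]
}}

```text
time_s: 15.12
tool_pos: [0.5623, 0.0153, 0.3313]
orientation: [[0.15, 0.988, 0.025], [0.988, -0.149, -0.027], [-0.023, 0.029, -0.999]]
wrist_force: [0.5, -0.1, -0.5]
grip_width: 0.0485
```

Run:
```python
from h import *
s=arm.state();print(s['time_s'],s['tool_pos'],s['wrist_force'])
c=snap('wrist');save(c,'w4.png')
import pickle;pickle.dump(c,open('w4.pkl','wb'))
```

```text
15.125 [0.56225805 0.01530336 0.33134507] [ 0.47752496 -0.13521453 -0.5228197 ]
```

View pics/w4.png

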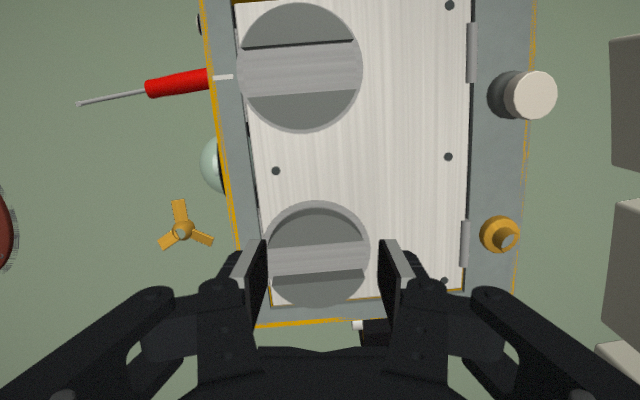

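Both slots lie along the vehicle's x: the left edge runs (243,47)–(353,40) and the right edge (272,279)–(364,270). The hatch is flush, and the jar and plug are in place. I'll check the slot angles and hand the job in.

Run:
```python
from h import *
import pickle
c=pickle.load(open('w4.pkl','rb'))
e=toz(c,[[243,47],[353,40],[246,97],[352,90],[272,279],[364,270],[275,248],[366,241]],.170)
for i in range(0,8,2):
    d=e[i+1]-e[i]; print('slot yaw',np.arctan2(d[1],d[0]).round(3),'turn',(1.571-(np.arctan2(d[1],d[0])+.067)).round(3))
print(arm.close_job())
```

```text
slot yaw -0.091 turn 1.595
slot yaw -0.089 turn 1.593
slot yaw -0.056 turn 1.56
slot yaw -0.079 turn 1.583
the job is handed in; nothing more can be done
None
```

Both fasteners are locked and the hatch stays shut by itself. I handed the job in at about 15 s of the 51 s allowed; the hand-in gives no verdict.

- **How:** I set the part-open fingertips in each slot like a two-pronged screwdriver, right fastener first. I pressed to the firm stop with about 10 to 20 N and turned clockwise until the torque rose to about 3.4–3.5 N m. Then I eased back and lifted clear.
- **Fasteners:** the last wrist picture gave turns of about 1.59 rad (left) and 1.56–1.58 rad (right), against 1.571 for fully locked. The edges were picked by eye, so these are good to a few hundredths of a radian.
- **Hatch and tool:** the hatch looked flush with the tool clear of it, and the wrist force was near zero. I did not measure the hatch angle itself.
- **Other things:** the jar, plug, screwdriver and propeller looked undisturbed in the last picture. I took no final picture of the film roll, mug, drill and wrench, but the arm stayed well clear of them.

No check failed or disagreed.

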